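Set the thread winder's speed lever to the red marker and start it

ROBOT

A 6-joint arm with a two-finger parallel gripper is mounted at the origin on the work surface. World frame = base frame: x ahead of the robot, y to its left, z up, the work surface at z = 0. Lengths are in mm, angles in degrees, forces in N, time in s.
With the tool pointing down it reaches from about 225 to 725 mm from the base axis. Payload 3.1 kg.
Tool frame: the origin (TCP) lies at the very end of the fingers, on their centre line; the grasp point (between the pads) lies 19 mm behind it (tcp_to_grasp is the distance from the TCP to the grasp point, in mm); z points along the fingers, y is the direction in which the jaws open and shut (so a half turn about z gives the same grasp; the last joint's range is limited). The gripper opens to 85 mm and grips with 20 to 120 N. Pads are 22 mm wide; open, the fingers measure 114 mm over their backs; the gripper's body (76 mm by 85 mm) begins 54 mm behind the grasp point. The pads swing forward as they close: fully open they stand 13 mm farther back than shut.
Start: joints at [57.25, 2.75, 5.684, 92.934, 0, 82.678], TCP at [225.427, 474.131, 231.312] pointing down, gripper open.
Joint ranges: [-166.93, 166.93], [-56.73, 111.36], [-69.38, 81.34], [-121.58, 131.49], [-85.45, 84.26], [-180, 180]. Speed limits (degrees/s): [159.86, 159.86, 180, 180, 180, 180].

INTERFACE

Orientations are given as [roll, pitch, yaw] about the fixed x, y, z axes, in that order (R = Rz(yaw) Ry(pitch) Rx(roll)).
In Python, from station import read_state, grab_frame, hand_in, recognise, spot_point, tcp_to_grasp gives the robot as it stands. The module is installed in compiled form; this text tells all that it offers.
- The arm moves only by the tool servo_tool, never from a script. Its argument "targets" is one flat list of numbers, 7 for each row, row after row: the shift along the tool's x, y, z in mm, then the turn, a rotation vector about the tool's x, y, z in rad, then the opening in per cent of the stroke, from 0 (shut) to 100 (fully open). In form: [dx, dy, dz, rx, ry, rz, fingers, dx, dy, dz, rx, ry, rz, fingers, ...]. A call has 1 to 5 rows; each row shifts and turns the commanded pose from where the row before left it, along the tool's axes as they then stand; what a row does not reach is not made up. A row lasts 1/10 s, in which the tool goes at most 50 mm and 8.59 degrees, less where a joint would pass 70% of its speed; a pose out of reach is approached as far as the arm can. A call with a gripper value outside its range is refused whole. The fingers move at their own pace and stop on an object; "grip_force" is the grip in N (left out, the last holds). Time passes only in rows, so rows that do not move let the fingers close. It gives the time, the measured TCP pose, the force and the opening at its end, in the units of the state.
- read_state(): the state, without advancing time (a new reading comes with each control period).
- grab_frame(name): name is "scene" or "top" or "wrist"; returns a dict with "img" (420x560x3 uint8, red, green, blue), "z_map" (420x560 float32, mm along the optical axis (not along the pixel's ray), 0 where there is no reading), "intrinsics" (3x3 intrinsics, pixels), "k1" (the pictures are not rectified: a ray, as slopes to the right and down, at radius r is drawn at 1 + k1 r^2 times it, then the intrinsics apply), "rvec" (rotation vector, rad) and "tvec" (3), from world to camera coordinates, as OpenCV has them. Camera axes: x right, y down, z forward; pixel columns grow to the right and rows downward; lengths in mm; the calibration is good to about 2 mm. A picture is of the moment at which its call begins.
- hand_in(): hands the job in, once; it reports no verdict.
Trained networks look in a picture, given as the dict that the camera call returned (one of the last four; its "shot" number tells which), for a name from the list of things; names that differ only in an ending like _2 or _b are one class to them, and where a whole thing is asked for, a point or a joint stands for the part that bears it (a point fixed in the world has none). Each returns a list of dicts, best first, with "p" (0 to 1); they miss things now and then, are a little off and sometimes report something else, mostly with a low value. They report only what shows in the picture. A call takes as long as a camera call.
- recognise(picture, label): "location" ([row, column] in pixels, amid what is visible of it).
- spot_point(picture, label): "location" ([row, column] in pixels: a listed point, or the origin of a listed thing).
The state is a dict: "time_s": time; "qpos": joint angles; "joint_velocities": joint speeds; "effort": joint torques, N m; "position": TCP position; "ee_rot": TCP orientation; "force": force on the tool from outside, world axes, zero at the start; "moment": the same for the moment, N m; "opening": finger opening in mm.
Only numpy, scipy, OpenCV 4.12 (cv2) and the standard library are available. Lean on these libraries where they do the work, as an engineer would, in place of code of your own. Each camera call takes 0.05 s, during which the arm holds its last target.

TASK

Get the thread winder going at the set speed: ease its speed lever round until it points straight at the red marker tab on the scale, then press the green start button fully down and let it come back up. Do not shift the red marker, do not press green before the speed is set, leave the red stop button alone, and do not disturb the spray bottle, bead jar and pen cup standing around.

Things in the scene. Friction and masses are not known exactly. Their poses are not given: they have to be found in the camera images.
- winder: Bench thread winder, fixed: cream housing 220 (x) x 300 (y) x 85 mm tall; origin at the centre of its underside, x to its back (away from the robot at yaw 0), y to its left. A pink spool sticks out 70 mm from its -y side, lower than the top. On top: the speed lever over a white sector scale; left of it (y = +114) the green start button (x = -50) and red stop button (x = +25).
- lever_pivot (a point): Point on the lever's upright hinge axis, on the housing's top face (85 mm above the table), at x = +55, y = -30 mm in the winder's frame.
- speed_lever (a joint): Lever's angle, 0 to 1.5 rad, about the upright axis through lever_pivot. In the winder's frame it points along pi + 0.75 - value (0: between -x and -y; 0.75: -x); growing values swing it clockwise seen from above, to the button side. It starts at the low end. Friction holds it where left; 2 to 3 N at the knob moves it. It points at the marker when both joint values are equal.
- lever_knob (a point): Centre of the top of the lever's upright black knob: 24 mm diameter, 105 mm from the pivot axis, from 22 to 61 mm above the housing's top (point at 61). Its x axis points outwards along the lever. The lever's flat steel arm is 12 mm wide, level, 16 to 22 mm above the housing's top, reaching 124 mm from the pivot.
- speed_marker (a joint): Angle of the red speed marker about the same axis, with the same zero and direction as speed_lever; it is the commanded lever angle. Stiff; leave it where it is.
- marker_point (a point): Inner point of the red marker tab (28 mm long, 12 mm wide, its top 7 mm above the housing's top), 126 mm from the pivot axis, 7 mm above the housing's top; its x axis points outwards from the pivot. The lever passes above and inside it without touching.
- start_button (a joint): Travel of the green start button, 0 up to 0.006 m fully down; a spring of about 4 N fully down brings it back up. The cap is 28 mm across, in a black housing.
- start_button_top (a point): Centre of the green button's top face; press straight down.
- stop_button (a joint): Travel of the red stop button, same size, 75 mm behind the green one (winder +x). Not to be pressed.
- spray_bottle: White bottle standing near the winder, 42 mm diameter, 125 mm tall; origin at the centre of its underside. Leave alone.
- bead_jar: Glass jar with a white cap, 68 mm diameter, 65 mm tall; origin at the centre of its underside. Leave alone.
- pen_cup: Steel cup with pens, 68 mm diameter, 130 mm tall with the pens; origin at the centre of its underside. Leave alone.

How it is judged (in metres and radians):
On the way, in this order (a step that is already met when the one before it is completed fails the run):
1. the lever points at the red marker and has stopped (angle between the x axis of lever_knob and the x axis of marker_point, either way round below 0.07 rad and velocity of joint speed_lever between -0.05 and 0.05 rad/s), for 0.3 s.
2. the green start button is pressed down (value of joint start_button above 0.004 m), for 0.05 s.
At the end, for the whole second after the job is handed in: The lever rests within 0.07 rad (4 degrees) of the red marker's direction, the green button has been pressed after that (more than 4 of its 6 mm) and is up again, the marker is within 5 mm of where it was, and bottle, jar and cup stand within 30 mm of where they stood (all of step 1 and value of joint start_button below 0.0015 m and distance of marker_point from where it was at the start of the episode below 0.005 m and distance of each of spray_bottle, bead_jar, pen_cup from where it was at the start of the episode below 0.03 m); the robot touches nothing.
It fails at once if the green button is pressed while the lever is not at the marker (value of joint start_button above 0.003 m and angle between the x axis of lever_knob and the x axis of marker_point, either way round above 0.09 rad).
It fails at once if the red stop button is pressed (value of joint stop_button above 0.003 m).
It fails at once if the red marker is shifted by more than 8 mm (distance of marker_point from where it was at the start of the episode above 0.008 m).
It fails at once if the lever is slammed round (faster than 3 rad/s) instead of eased (velocity of joint speed_lever above 3 rad/s or velocity of joint speed_lever below -3 rad/s).
It fails at once if the bottle, jar or cup is shoved more than 30 mm or tipped (distance of any of spray_bottle, bead_jar, pen_cup from where it was at the start of the episode above 0.03 m or angle between any of spray_bottle, bead_jar, pen_cup's own z axis and vertical above 0.35 rad).
It also fails if it takes over 38 s, if anything falls off the work surface, if the arm or the gripper's body presses on something with over 40 N, if the wrist force passes 120 N, or if a joint passes its speed limit or range.

## Working session

There is one attempt and no reset: what is moved stays moved. The work goes in short steps, Python scripts to look and compute and a tool call to move; the robot and the scene stay as the last step left them, time stands still between calls to the robot, and variables do not carry over. Pictures are saved under pics/ and viewed, and the job is handed in when it is done.

Besides the shell and the picture viewer there is one more tool, called in YAML: its name, and indented under it one key for each argument. servo_tool: Moves the arm, as the interface text tells. Its arguments: {"type":"object","properties":{"targets":{"type":"array","items":{"type":"number"}},"grip_force":{"type":"number"}},"required":["targets"]}

```bash
mkdir -p pics; ls; cat > h.py <<'E'
import numpy as np, cv2, pickle
from station import *
def ray(f,rc):
    K=np.array(f["intrinsics"],float);k1=f["k1"]
    v,u=rc
    d=cv2.undistortPoints(np.array([[[u,v]]],float),K,np.array([k1,0,0,0,0],float))[0,0]
    R=cv2.Rodrigues(np.array(f["rvec"],float))[0];t=np.array(f["tvec"],float).ravel()
    return -R.T@t, R.T@np.array([d[0],d[1],1.0])
def at_z(f,rc,z):
    o,d=ray(f,rc); return o+d*(z-o[2])/d[2]
def by_depth(f,rc):
    o,d=ray(f,rc); r,c=int(round(rc[0])),int(round(rc[1]))
    z=f["z_map"][max(0,r-1):r+2,max(0,c-1):c+2]; z=z[z>0]
    return o+d*np.median(z) if len(z) else None
def proj(f,P):
    K=np.array(f["intrinsics"],float)
    p,_=cv2.projectPoints(np.array(P,float).reshape(-1,1,3),np.array(f["rvec"],float),np.array(f["tvec"],float),K,np.array([f["k1"],0,0,0,0],float))
    return p[:,0,::-1]
def save(f,n): cv2.imwrite(f"pics/{n}.png",f["img"][:,:,::-1])
E
python3 - <<'E'
from h import *
np.set_printoptions(precision=1,suppress=True)
print(read_state())
for n in ["scene","top"]:
    f=grab_frame(n);save(f,n+"0")
    pickle.dump(f,open(n+"0.pkl","wb"))
    for l in ["winder","lever_pivot","lever_knob","marker_point","start_button_top","spray_bottle","bead_jar","pen_cup"]:
        for r in spot_point(f,l)[:2]:
            print(n,l,round(r["p"],2),np.array(r["location"]),by_depth(f,r["location"]))
    for l in ["stop_button","speed_marker","speed_lever"]:
        for r in recognise(f,l)[:2]:
            print(n,l,round(r["p"],2),np.array(r["location"]),by_depth(f,r["location"]))
E
```

```text
pics
{'time_s': 0.0, 'qpos': array([57.2,  2.8,  5.6, 92.9, -0. , 82.7]), 'joint_velocities': array([ 0.1, -0. , -0.1,  0.1, -0.1,  0. ]), 'effort': array([ -0. , -33.9,  32. ,   0. ,  -0. ,  -0. ]), 'position': array([225.1, 473.6, 230.1]), 'ee_rot': array([-179.9,   -0. ,  154.6]), 'force': array([ 0.1, -0.3, -0.6]), 'moment': array([-0. ,  0.1,  0. ]), 'opening': 85.31520615205066}
scene winder 0.66 [233.9 247.7] [612.5 -89.   86. ]
scene lever_pivot 0.64 [242.4 241.3] [ 630.3 -119.7  107.8]
scene lever_knob 0.73 [205.7 206. ] [ 513.6 -133.   143.6]
scene start_button_top 0.62 [184.7 279.5] [564.7  53.7 109.6]
scene spray_bottle 0.58 [298.  251.9] [ 742.8 -179.5   71.8]
scene bead_jar 0.59 [300.4 127.7] [ 557.1 -406.9   63.8]
scene pen_cup 0.81 [186.8 338.4] [643.8 195.9  50.5]
scene pen_cup 0.31 [205.7 205.6] [ 513.  -133.8  143.6]
scene stop_button 0.49 [212.9 291.7] [647.3  23.7 108.1]
scene stop_button 0.3 [185.7 278.3] [564.9  49.5 109.4]
scene speed_marker 0.4 [194.5 225.8] [488.4 -64.1  92.3]
scene speed_lever 0.64 [228.6 222.2] [ 571.2 -132.7  108.5]
top winder 0.7 [220.1 309.7] [571.9 -71.7  85.6]
top winder 0.2 [205.2 211.2] [624.5 197.8  59.8]
top lever_pivot 0.62 [204.2 326. ] [ 610.6 -115.5  108.9]
top lever_knob 0.57 [234.7 339.7] [ 525.8 -144.8  142.3]
top marker_point 0.63 [246.6 312.2] [500.4 -75.8  85.5]
top start_button_top 0.57 [219.5 263.5] [575.1  51.8 106.8]
top spray_bottle 0.56 [168.2 344.6] [ 710.6 -171.6   88.3]
top bead_jar 0.64 [232.1 430.8] [ 531.3 -400.3   62.8]
top pen_cup 0.64 [205.6 211.4] [623.4 197.3  59.6]
top speed_marker 0.55 [251.6 306.8] [487.2 -60.6  91.7]
top speed_lever 0.79 [217.9 330.4] [ 574.  -125.9  105.2]
top speed_lever 0.53 [165.4 347.8] [ 712.4 -177.4  114.6]
```

View pics/scene0.png

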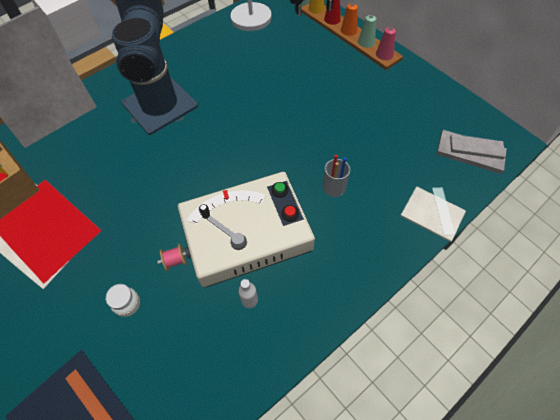

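View pics/top0.png

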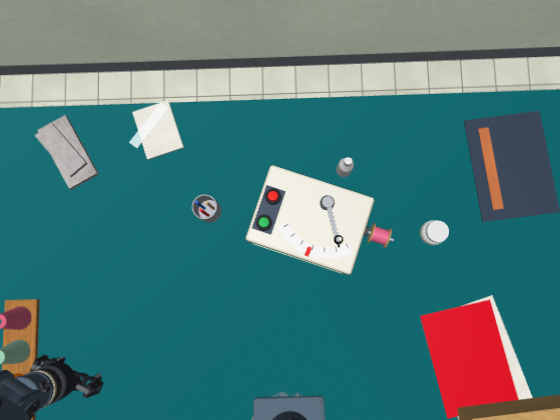

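The scene picture shows the hub near (238,240), the knob near (210,205), the red marker tab near (194,226), green near (187,280) and red near (211,291). The top picture agrees: hub (202,327), knob (239,338), marker (251,308), green (222,264), as [row, column]. Next I fit the winder's pose from the housing's top face.

```bash
cat > fit.py <<'E'
from h import *
np.set_printoptions(precision=2,suppress=True)
def cloud(f):
    z=f["z_map"];H,W=z.shape
    c,r=np.meshgrid(np.arange(W),np.arange(H))
    K=np.array(f["intrinsics"],float)
    d=cv2.undistortPoints(np.stack([c,r],-1).reshape(-1,1,2).astype(float),K,np.array([f["k1"],0,0,0,0],float))[:,0]
    P=np.c_[d,np.ones(len(d))]*z.reshape(-1,1)
    R=cv2.Rodrigues(np.array(f["rvec"],float))[0];t=np.array(f["tvec"],float).ravel()
    return ((P-t)@R).reshape(H,W,3)
def fit(f,dbg=False):
    P=cloud(f);img=f["img"].astype(int);hsv=cv2.cvtColor(f["img"],cv2.COLOR_RGB2HSV)
    m=(abs(P[...,2]-85)<10)&(f["z_map"]>0)&(P[...,0]>400)&(P[...,0]<800)&(P[...,1]>-300)&(P[...,1]<130)
    m=cv2.morphologyEx(m.astype(np.uint8),cv2.MORPH_OPEN,np.ones((5,5)))
    n,l,s,_=cv2.connectedComponentsWithStats(m);k=1+np.argmax(s[1:,4]);m=l==k
    rr,cc=np.where(m)
    pts=np.array([at_z(f,(a,b),85)[:2] for a,b in zip(rr,cc)])
    rect=cv2.minAreaRect(pts.astype(np.float32))
    print("rect",rect)
    def cen(mask,zh):
        n,l,s,c=cv2.connectedComponentsWithStats(mask.astype(np.uint8))
        o=[]
        for i in range(1,n):
            if s[i,4]>=6:o.append((s[i,4],c[i][::-1],at_z(f,c[i][::-1],zh)))
        return o
    roi=cv2.dilate(m.astype(np.uint8),np.ones((7,7)))>0
    g=roi|(abs(P[...,2]-100)<20)&(P[...,0]>450)&(P[...,0]<720)&(abs(P[...,1]+60)<170)
    print("red"); [print(x) for x in cen(g&((hsv[...,0]<8)|(hsv[...,0]>172))&(hsv[...,1]>160)&(hsv[...,2]>90),92)]
    print("green");[print(x) for x in cen(g&(hsv[...,0]>45)&(hsv[...,0]<80)&(hsv[...,1]>120)&(hsv[...,2]>70),107)]
E
python3 - <<'E'
from fit import *
for n in ["scene","top"]:
    f=pickle.load(open(n+"0.pkl","rb"));print(n);fit(f)
    o,d=ray(f,(210,280));print(o)
    I=f["img"][120:320,150:350] if n=="scene" else f["img"][140:290,230:400]
    cv2.imwrite(f"pics/{n}crop.png",cv2.resize(I[:,:,::-1],None,fx=4 if n=="top" else 3,fy=4 if n=="top" else 3,interpolation=cv2.INTER_CUBIC))
E
```

```text
scene
rect ((577.8846435546875, -75.0750732421875), (299.33154296875, 222.63160705566406), 69.78099822998047)
red
(np.int32(31), array([194.06, 225.29]), array([486.26, -64.23,  92.  ]))
(np.int32(99), array([210.66, 289.74]), array([632.33,  30.22,  92.  ]))
green
(np.int32(84), array([186.88, 279.4 ]), array([568.31,  50.28, 107.  ]))
[1011.91 -301.28  969.1 ]
top
rect ((576.085693359375, -73.05624389648438), (298.0332946777344, 218.69625854492188), 69.88302612304688)
red
(np.int32(88), array([195.5, 272.5]), array([641.16,  26.57,  92.  ]))
(np.int32(30), array([251.13, 307.47]), array([488.38, -62.43,  92.  ]))
green
(np.int32(89), array([221.83, 263.51]), array([568.84,  51.96, 107.  ]))
[ 430.62  -11.78 1431.47]
```

```bash
cat > model.py <<'E'
from fit import *
C=np.array([577.,-74.]);yaw=np.radians(-20.2)
def W(p):
    c,s=np.cos(yaw),np.sin(yaw);return np.r_[C+np.array([[c,-s],[s,c]])@np.array(p[:2],float),p[2]]
piv=W((55,-30,85))
def lev(v,r,z):
    a=np.pi+.75-v+yaw;return piv+np.array([r*np.cos(a),r*np.sin(a),z])
E
python3 - <<'E'
from model import *
print(piv)
for n in ["scene","top"]:
    f=pickle.load(open(n+"0.pkl","rb"))
    J=f["img"].copy()[:,:,::-1].copy()
    k=4;r0,c0=(160,160) if n=="scene" else (150,240)
    I=cv2.resize(J[r0:r0+130,c0:c0+170],None,fx=k,fy=k,interpolation=cv2.INTER_CUBIC)
    def dot(P,col):
        for q in proj(f,P): cv2.circle(I,(int((q[1]-c0+.5)*k),int((q[0]-r0+.5)*k)),3,col,-1)
    dot([lev(0,105,61)],(255,0,0));dot([lev(.1,105,61)],(255,255,0));dot([lev(.2,105,61)],(0,255,255))
    dot([lev(.81,126,7),lev(.81,154,7)],(255,0,255));dot([lev(0,0,22)],(0,255,0))
    dot([W((x,y,85)) for x in(-110,110) for y in(-150,150)],(0,0,255))
    dot([W((-50,114,105)),W((25,114,105))],(255,255,255))
    cv2.imwrite(f"pics/{n}ov.png",I)
E
```

```text
[ 618.26 -121.15   85.  ]
```

View pics/sceneov.png

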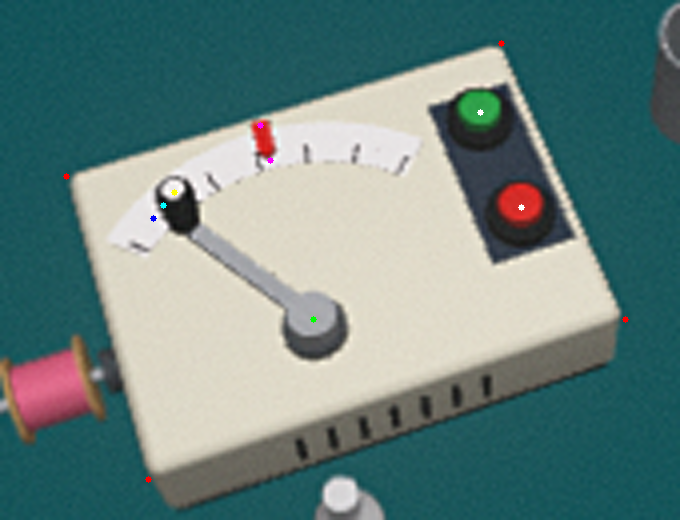

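View pics/topov.png

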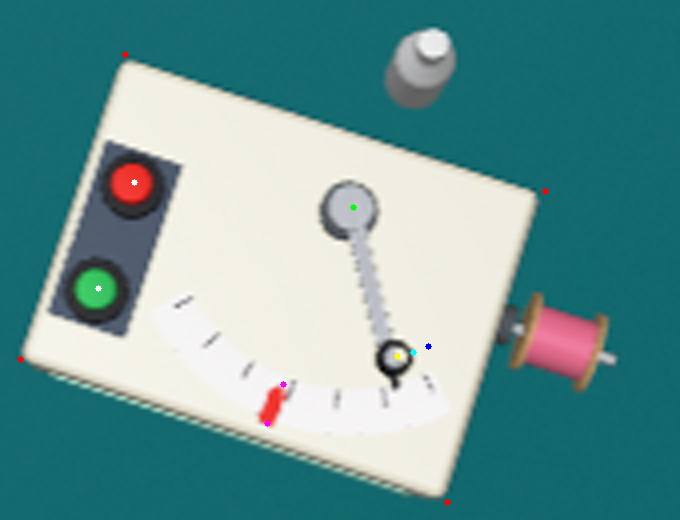

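servo_tool:
  targets: [-33,-27,0,0,0,0,100,-33,-27,0,0,0,0,100,-33,-27,0,0,0,0,100,-33,-27,0,0,0,0,100,-33,-27,0,0,0,0,100]

```text
time_s: 1.7
position: [316.9, 280.0, 231.4]
ee_rot: [180.0, 0.0, 154.6]
force: [1.4, 0.4, -0.1]
opening: 85.0
```

servo_tool:
  targets: [-33,-27,0,0,0,0,80,-33,-27,0,0,0,0,80,-33,-27,0,0,0,0,80,-33,-27,0,0,0,0,80,-33,-27,0,0,0,0,80]

```text
time_s: 2.2
position: [408.1, 86.9, 231.6]
ee_rot: [180.0, 0.1, 154.6]
force: [0.8, 1.6, -0.3]
opening: 68.4
```

servo_tool:
  targets: [-33,-27,0,0,0,0,60,-33,-27,0,0,0,0,60,-33,-27,0,0,0,0,60,-33,-27,0,0,0,0,60,-20,-20,0,0,0,0,60]

```text
time_s: 2.7
position: [490.8, -95.0, 231.0]
ee_rot: [-180.0, 0.0, 154.5]
force: [0.1, -0.0, 0.5]
opening: 51.4
```

servo_tool:
  targets: [0,0,0,0,0,-0.128,60,0,0,0,0,0,-0.128,60,0,0,0,0,0,-0.128,60,0,0,0,0,0,-0.128,60,0,0,0,0,0,-0.128,60]

```text
time_s: 3.2
position: [489.9, -92.4, 231.3]
ee_rot: [180.0, -0.0, -168.5]
force: [0.5, 0.0, -0.3]
opening: 51.7
```

```bash
python3 - <<'E'
from model import *
f=grab_frame("wrist");pickle.dump(f,open("w1.pkl","wb"));save(f,"w1")
print(ray(f,(210,280)), read_state()["position"])
for l in ["lever_pivot","lever_knob","marker_point","start_button_top"]:
    for r in spot_point(f,l)[:2]:
        print(l,round(r["p"],2),np.array(r["location"]),by_depth(f,r["location"]))
print(proj(f,[lev(.2,105,61),lev(.81,126,7),lev(.81,154,7),lev(0,0,22)]))
E
```

```text
(array([ 412.11, -108.12,  373.89]), array([ 0.31,  0.05, -0.95])) [489.85 -92.34 231.33]
lever_pivot 0.55 [316.2 224.3] [ 599.66 -121.29  107.98]
lever_knob 0.59 [234.6 202.6] [ 541.48 -151.58   85.5 ]
marker_point 0.79 [212.1 308. ] [504.97 -70.82  85.62]
start_button_top 0.64 [318.7 436.1] [568.    51.08 107.24]
[[236.14 203.5 ]
 [212.24 309.29]
 [184.09 330.82]
 [334.07 221.41]]
```

View pics/w1.png

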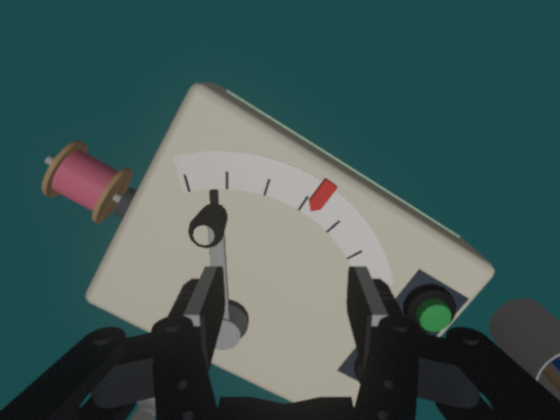

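Wrist picture: knob top at (235,204), within a pixel of the model at lever value 0.2. The marker tip is near (210,312) and its outer end near (184,327). I'll refine the marker's angle from this picture.

```bash
python3 - <<'E'
from model import *
f=pickle.load(open("w1.pkl","rb"))
hsv=cv2.cvtColor(f["img"],cv2.COLOR_RGB2HSV)
m=((hsv[...,0]<8)|(hsv[...,0]>172))&(hsv[...,1]>140)&(hsv[...,2]>70);m[:170]=0;m[225:]=0;m[:,:295]=0;m[:,350:]=0
rr,cc=np.where(m);print(len(rr))
P=np.array([at_z(f,(a,b),91)[:2] for a,b in zip(rr,cc)])
c=P.mean(0);print(c,np.linalg.norm(c-piv[:2]))
def val(p): d=p-piv[:2];return (np.pi+.75+yaw-np.arctan2(d[1],d[0]))%(2*np.pi)
print("marker",val(c)); 
w,V=np.linalg.eigh(np.cov((P-c).T));d=V[:,1];d=d if d[0]<0 else -d
print("axis val",(np.pi+.75+yaw-np.arctan2(d[1],d[0]))%(2*np.pi))
r=np.linalg.norm(P-piv[:2],axis=1);print(r.min(),r.max())
for rc in [(235,204)]: p=at_z(f,rc,146);print("knob",p,np.linalg.norm(p[:2]-piv[:2]),val(p[:2]))
p=at_z(f,(197,214),107);print("armtip",p,np.linalg.norm(p[:2]-piv[:2]),val(p[:2]))
E
```

```text
406
[487.09 -64.18] 143.00499663488483
marker 0.8071717527006887
axis val 0.7870879499262293
129.17007160299738 154.82309964891348
knob [ 514.44 -141.53  146.  ] 105.8029198581532 0.2035717896625684
armtip [ 500.45 -144.03  107.  ] 120.00883483011101 0.2055850782814801
```

servo_tool:
  targets: [-7,-27,0,0,0,0,60,-8,-27,0,0,0,0,60,0,0,20,0,0,0,60,0,0,20,0,0,0,60,0,0,20,0,0,0,60]

```text
time_s: 3.95
position: [515.3, -142.7, 170.7]
ee_rot: [-180.0, 0.0, -168.9]
force: [-1.1, 0.0, -0.5]
opening: 51.4
```

servo_tool:
  targets: [0,0,15,0,0,0,60,0,0,15,0,0,0,60,0,0,15,0,0,0,60,0,0,10,0,0,0,60,0,0,0,0,0,0,60]

```text
time_s: 4.45
position: [513.9, -141.8, 114.4]
ee_rot: [179.9, -0.2, -168.8]
force: [-0.2, 0.3, -0.1]
opening: 51.2
```

```bash
python3 - <<'E'
from model import *
s=read_state();print(s["position"],s["ee_rot"],s["force"],lev(.2,105,61))
f=grab_frame("wrist");save(f,"w2")
E
```

```text
[ 513.93 -141.8   114.36] [ 179.9    -0.16 -168.77] [-0.15  0.34 -0.12] [ 515.3  -141.74  146.  ]
```

View pics/w2.png

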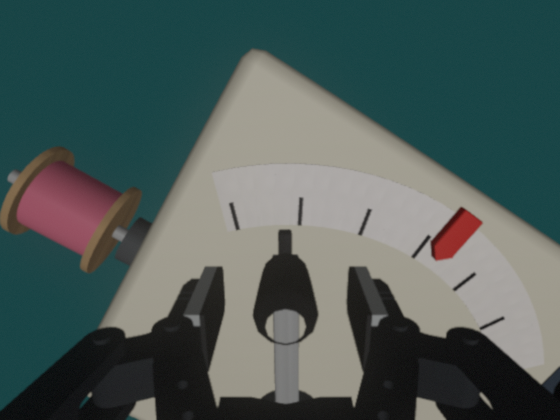

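The knob sits centred between the fingers at about (320,285). I'll close gently.

servo_tool:
  targets: [0,0,0,0,0,0,40,0,0,0,0,0,0,32,0,0,0,0,0,0,26,0,0,0,0,0,0,24,0,0,0,0,0,0,24]
  grip_force: 20

```text
time_s: 5.0
position: [515.8, -142.4, 117.5]
ee_rot: [-180.0, 0.1, -168.8]
force: [-0.3, 1.4, 3.7]
opening: 22.5
```

servo_tool:
  targets: [-0.04,2.1,0,0,0,0.02,24,-0.08,4.2,0,0,0,0.04,24,-0.08,4.2,0,0,0,0.04,24,-0.08,4.2,0,0,0,0.04,24,-0.08,4.2,0,0,0,0.04,24]

```text
time_s: 5.5
position: [513.5, -124.3, 117.5]
ee_rot: [-179.9, 0.1, -179.2]
force: [-1.7, -1.1, 5.1]
opening: 22.3
```

servo_tool:
  targets: [-0.08,4.2,0,0,0,0.04,24,-0.08,4.2,0,0,0,0.04,24,-0.08,4.2,0,0,0,0.04,24,-0.08,4.2,0,0,0,0.04,24,-0.08,4.2,0,0,0,0.04,24]

```text
time_s: 6.0
position: [514.8, -103.4, 117.5]
ee_rot: [-179.9, 0.1, 169.3]
force: [-1.7, -2.3, 6.3]
opening: 22.4
```

```bash
python3 - <<'E'
from model import *
s=read_state();print(s["position"],s["ee_rot"],s["force"],lev(.58,105,61))
f=grab_frame("wrist");save(f,"w3")
E
```

```text
[ 514.83 -103.38  117.48] [-179.87    0.05  169.3 ] [-1.65 -2.26  6.33] [ 515.   -102.08  146.  ]
```

View pics/w3.png

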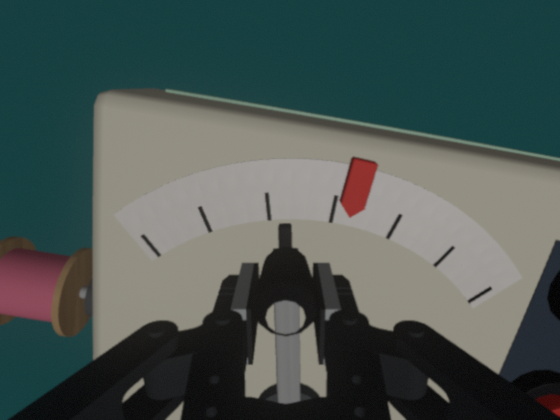

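The lever's tip at about (228,285) is moving well and the marker tip is at (215,352), so about 0.23 rad remains.

servo_tool:
  targets: [-0.08,4.2,0,0,0,0.04,24,-0.08,4.2,0,0,0,0.04,24,-0.08,4.2,0,0,0,0.04,24,-0.08,4.2,0,0,0,0.04,24,-0.08,4.2,0,0,0,0.04,24]

```text
time_s: 6.55
position: [520.4, -83.1, 117.4]
ee_rot: [-179.9, 0.0, 157.8]
force: [-2.2, -1.4, 7.3]
opening: 22.7
```

servo_tool:
  targets: [-0.03,2.1,0,0,0,0.02,24,0,0,0,0,0,0,24,0,0,0,0,0,0,24]

```text
time_s: 6.85
position: [521.3, -80.8, 117.5]
ee_rot: [-179.9, 0.0, 156.8]
force: [-1.5, -0.1, 7.0]
opening: 22.4
```

```bash
python3 - <<'E'
from model import *
s=read_state();print(s["position"],s["ee_rot"],s["force"],lev(.805,105,61))
f=grab_frame("wrist");save(f,"w4");pickle.dump(f,open("w4.pkl","wb"))
E
```

```text
[521.31 -80.83 117.48] [-179.94    0.04  156.79] [-1.46 -0.14  6.98] [521.86 -79.53 146.  ]
```

View pics/w4.png

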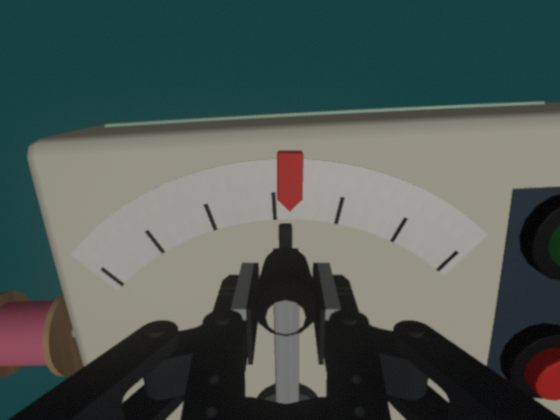

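```bash
python3 - <<'E'
from model import *
f=pickle.load(open("w4.pkl","rb"))
def val(p): d=p[:2]-piv[:2];return (np.pi+.75+yaw-np.arctan2(d[1],d[0]))%(2*np.pi)
for n,rc,z in [("tip",(228,285.5),107),("arm",(360,287),107),("knobtop",(317,287),146),("mtip",(211,290),92),("mouter",(153,290),92)]:
    p=at_z(f,rc,z);print(n,p,np.linalg.norm(p[:2]-piv[:2]),val(p))
E
```

```text
tip [503.19 -72.7  107.  ] 124.84685043981973 0.7959656609867474
arm [567.88 -99.64 107.  ] 54.78099004666159 0.8009222127146649
knobtop [520.31 -79.44 146.  ] 106.45514297806788 0.8000004227396351
mtip [501.55 -69.7   92.  ] 127.54694913337173 0.8125843292217971
mouter [476.36 -59.01  92.  ] 154.91177309945223 0.8101902040393236
```

The lever is within about 0.012 rad of the marker. I'll nudge it 1 mm, hold, release and rise.

servo_tool:
  targets: [0,1.0,0,0,0,0.01,24,0,0,0,0,0,0,24,0,0,0,0,0,0,28,0,0,0,0,0,0,34,0,0,0,0,0,0,46]

```text
time_s: 7.4
position: [521.5, -79.4, 115.5]
ee_rot: [180.0, -0.1, 156.3]
force: [1.0, -0.1, 0.3]
opening: 38.9
```

servo_tool:
  targets: [0,0,0,0,0,0,55,0,0,-15,0,0,0,55,0,0,-25,0,0,0,55,0,0,-30,0,0,0,55,0,0,-30,0,0,0,40]

```text
time_s: 7.9
position: [521.8, -79.5, 218.2]
ee_rot: [180.0, 0.0, 156.3]
force: [1.1, -0.7, 0.0]
opening: 34.7
```

```bash
python3 - <<'E'
from model import *
s=read_state();print(s["position"],s["ee_rot"],s["force"],s["time_s"])
f=grab_frame("wrist");save(f,"w5");pickle.dump(f,open("w5.pkl","wb"))
for r in spot_point(f,"start_button_top")[:2]: print(r,by_depth(f,r["location"]))
f=grab_frame("top");fit(f);save(f,"top5");pickle.dump(f,open("top5.pkl","wb"))
E
```

```text
[521.77 -79.54 218.2 ] [179.99   0.02 156.29] [ 1.14 -0.67  0.02] 7.9
{'location': [191.2, 482.6], 'p': 0.58} [570.42  51.23 106.76]
{'location': [167.8, 284.1], 'p': 0.39} [503.22 -72.06  85.57]
rect ((604.6806030273438, 5.374809265136719), (131.1807403564453, 219.17262268066406), 70.32181549072266)
red
(np.int32(88), array([195.5, 272.5]), array([641.16,  26.57,  92.  ]))
green
(np.int32(91), array([221.91, 263.44]), array([568.63,  52.14, 107.  ]))
```

View pics/w5.png

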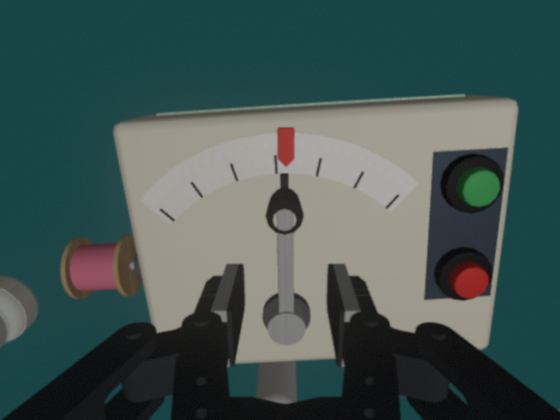

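Released: the lever tip (176,284.5) lines up with the marker tip (165,286), and the green button is clear at (187,480). I'll shut the fingers and go over the green button.

servo_tool:
  targets: [1.9,27.8,0,0,0,0,0,1.9,27.8,0,0,0,0,0,1.9,27.8,0,0,0,0,0,1.9,27.8,0,0,0,0,0,1.8,27.8,0,0,0,0,0]

```text
time_s: 8.55
position: [568.8, 52.5, 215.2]
ee_rot: [-180.0, -0.1, 156.3]
force: [0.7, -0.3, 0.3]
opening: -0.1
```

servo_tool:
  targets: [0,0,25,0,0,0,0,0,0,25,0,0,0,0,0,0,20,0,0,0,0,0,0,15,0,0,0,0,0,0,0,0,0,0,0]

```text
time_s: 9.05
position: [566.7, 51.5, 127.6]
ee_rot: [-179.9, -0.4, 156.3]
force: [-0.5, -0.1, -0.0]
opening: -0.4
```

```bash
python3 - <<'E'
from model import *
s=read_state();print(s["position"],s["ee_rot"],s["force"],s["time_s"],s["opening"])
for n in ["wrist","scene"]:
    f=grab_frame(n);save(f,n+"6")
    if n=="scene":cv2.imwrite("pics/s6.png",cv2.resize(f["img"][150:280,150:340,::-1],None,fx=4,fy=4,interpolation=cv2.INTER_CUBIC))
E
```

```text
[566.72  51.48 127.65] [-179.86   -0.36  156.29] [-0.5  -0.13 -0.02] 9.05 -0.4308506026464491
```

View pics/wrist6.png

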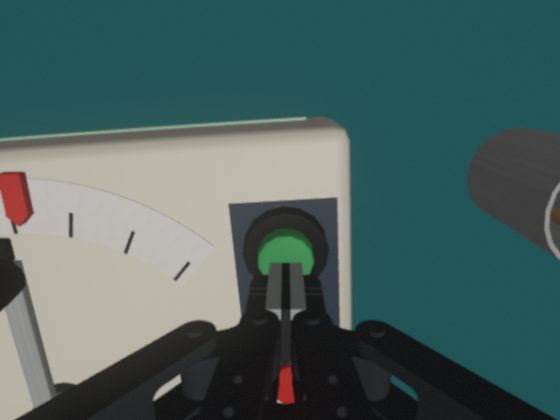

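View pics/s6.png

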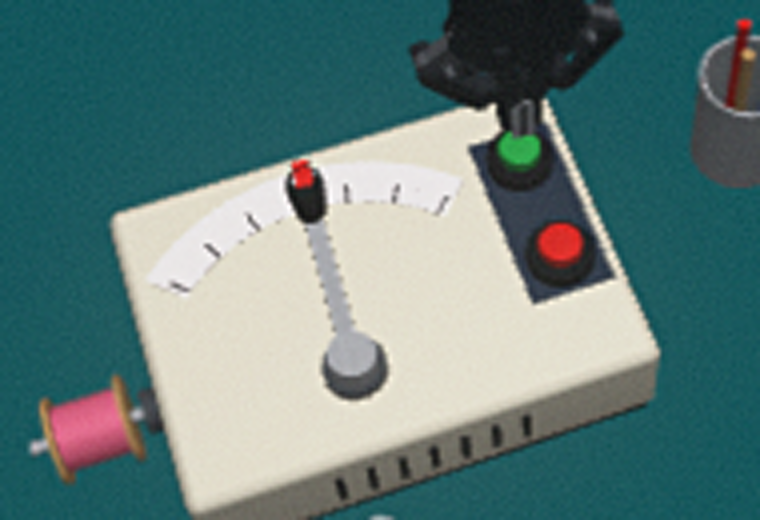

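The finger tips are centred over the green cap and narrower than it. Descend and press in small steps.

servo_tool:
  targets: [0,0,8,0,0,0,0,0,0,6,0,0,0,0,0,0,3,0,0,0,0,0,0,2,0,0,0,0,0,0,0,0,0,0,0]

```text
time_s: 9.65
position: [569.0, 51.4, 112.0]
ee_rot: [-180.0, -0.0, 156.3]
force: [-0.3, -0.3, -0.5]
opening: 0.1
```

servo_tool:
  targets: [0,0,2,0,0,0,0,0,0,1,0,0,0,0,0,0,0,0,0,0,0]

```text
time_s: 9.95
position: [569.1, 51.4, 109.2]
ee_rot: [-180.0, -0.0, 156.3]
force: [-0.2, 0.3, -0.5]
opening: -0.1
```

servo_tool:
  targets: [0,0,2,0,0,0,0,0,0,2,0,0,0,0,0,0,0,0,0,0,0]

```text
time_s: 10.25
position: [569.4, 51.4, 105.4]
ee_rot: [180.0, 0.0, 156.3]
force: [0.1, -0.1, 2.7]
opening: 0.1
```

servo_tool:
  targets: [0,0,2,0,0,0,0,0,0,0,0,0,0,0]

```text
time_s: 10.45
position: [569.5, 51.4, 103.6]
ee_rot: [180.0, 0.0, 156.3]
force: [0.7, -0.6, 2.3]
opening: 0.2
```

servo_tool:
  targets: [0,0,1.5,0,0,0,0,0,0,0,0,0,0,0]

```text
time_s: 10.65
position: [569.5, 51.4, 102.1]
ee_rot: [180.0, 0.0, 156.3]
force: [-0.2, 0.4, 3.4]
opening: -0.3
```

servo_tool:
  targets: [0,0,1,0,0,0,0,0,0,0,0,0,0,0]

```text
time_s: 10.85
position: [569.5, 51.4, 101.1]
ee_rot: [180.0, 0.0, 156.3]
force: [0.2, 0.4, 3.8]
opening: 0.0
```

servo_tool:
  targets: [0,0,1,0,0,0,0,0,0,0,0,0,0,0]

```text
time_s: 11.05
position: [569.5, 51.4, 101.0]
ee_rot: [180.0, 0.1, 156.3]
force: [-0.6, 1.5, 7.3]
opening: 0.3
```

The travel stopped at z = 101 with the force jumping to 7 N, so the button is bottomed. Lift off and retreat to a clear spot.

servo_tool:
  targets: [0,0,0.5,0,0,0,0,0,0,-3,0,0,0,0,0,0,-10,0,0,0,0,0,0,-30,0,0,0,0,0,0,-40,0,0,0,0]

```text
time_s: 11.55
position: [566.5, 51.4, 179.6]
ee_rot: [-179.8, -0.4, 156.3]
force: [0.4, -0.1, 0.5]
opening: 0.2
```

servo_tool:
  targets: [20,30,-20,0,0,0,0,30,10,0,0,0,0,0,40,0,0,0,0,0,0,40,0,0,0,0,0,0,40,0,0,0,0,0,0]

```text
time_s: 12.05
position: [427.6, 156.8, 201.7]
ee_rot: [-179.9, -0.1, 156.3]
force: [-0.1, 0.1, -0.3]
opening: 0.3
```

servo_tool:
  targets: [0,0,0,0,0,0,0,0,0,0,0,0,0,0,0,0,0,0,0,0,0]

```text
time_s: 12.35
position: [430.2, 156.1, 202.2]
ee_rot: [-180.0, 0.0, 156.3]
force: [0.9, -0.5, -0.0]
opening: -0.2
```

```bash
python3 - <<'E'
from model import *
s=read_state();print(s["position"],s["force"],s["time_s"],s["joint_velocities"])
T=grab_frame("top");S=grab_frame("scene");save(T,"top7");save(S,"scene7")
fit(T);fit(S)
for n,f in(("top",T),("scene",S)):
    f0=pickle.load(open(n+"0.pkl","rb"))
    for l in ["start_button_top","spray_bottle","bead_jar","pen_cup","marker_point","lever_knob"]:
        for r in spot_point(f,l)[:1]: print(n,l,r["p"],np.array(r["location"]))
    d=np.abs(f["img"].astype(int)-f0["img"]).sum(2)>120
    rr,cc=np.where(d);
    cv2.imwrite(f"pics/diff_{n}.png",(d*255).astype(np.uint8))
cv2.imwrite("pics/tc7.png",cv2.resize(T["img"][150:280,190:380,::-1],None,fx=4,fy=4,interpolation=cv2.INTER_CUBIC))
cv2.imwrite("pics/sc7.png",cv2.resize(S["img"][160:320,100:300,::-1],None,fx=3.7,fy=3.7,interpolation=cv2.INTER_CUBIC))
E
```

```text
[430.2  156.12 202.2 ] [ 0.95 -0.48 -0.03] 12.35 [-0.59  0.87  0.77  0.06  0.05  0.  ]
rect ((576.0294799804688, -72.96109008789062), (298.0281677246094, 218.708984375), 69.80602264404297)
red
(np.int32(87), array([195.47, 272.49]), array([641.24,  26.58,  92.  ]))
(np.int32(29), array([251.14, 307.52]), array([488.36, -62.56,  92.  ]))
green
(np.int32(91), array([221.91, 263.44]), array([568.63,  52.14, 107.  ]))
rect ((577.8106079101562, -75.0206298828125), (299.2715148925781, 222.65640258789062), 69.8233642578125)
red
(np.int32(26), array([193.23, 225.35]), array([484.28, -62.61,  92.  ]))
(np.int32(100), array([210.71, 289.75]), array([632.47,  30.14,  92.  ]))
green
(np.int32(87), array([187.  , 279.39]), array([568.56,  50.01, 107.  ]))
top start_button_top 0.45 [223.3 262.8]
top spray_bottle 0.66 [171.9 344.9]
top bead_jar 0.83 [235.7 430.3]
top pen_cup 0.85 [208.6 210.2]
top marker_point 0.62 [247.5 310.5]
top lever_knob 0.83 [237.8 314.1]
scene start_button_top 0.65 [184.5 278.8]
scene spray_bottle 0.89 [297.6 251.8]
scene bead_jar 0.97 [301.8 126.6]
scene pen_cup 0.67 [189.1 336.3]
scene marker_point 0.48 [194.3 225.4]
scene lever_knob 0.56 [194.  224.9]
```

View pics/tc7.png

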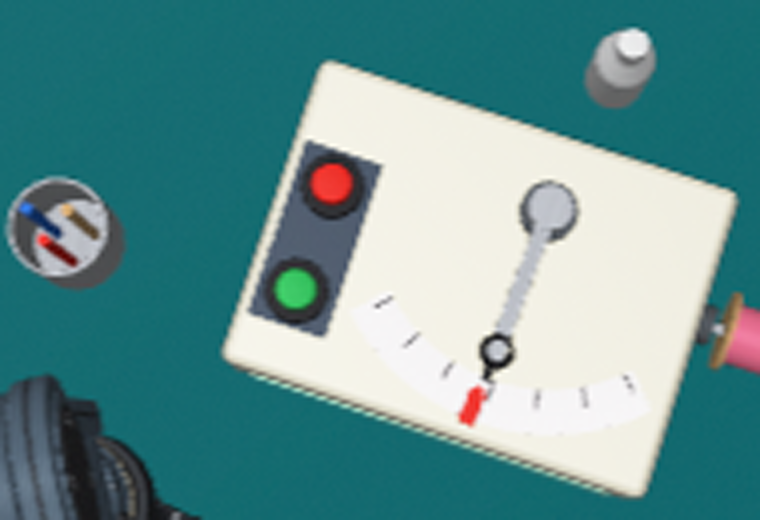

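View pics/sc7.png

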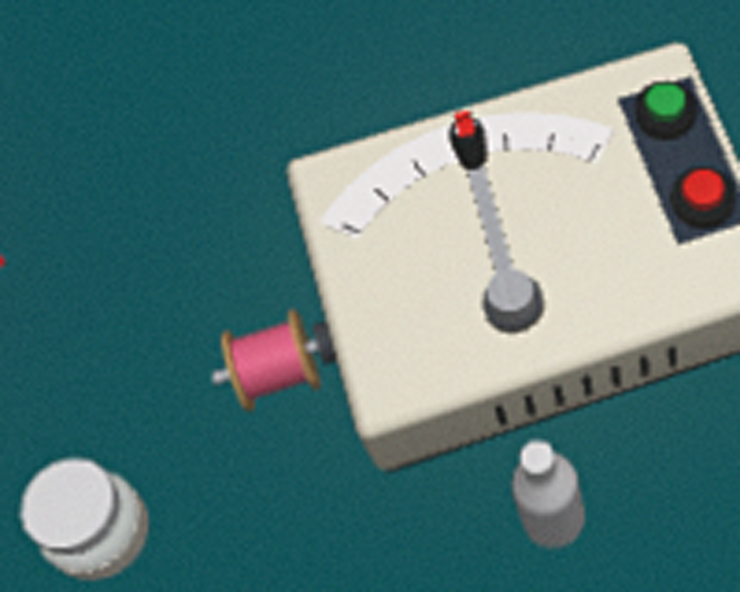

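Top and scene views: the lever (knob about (238,314) in the top view) points at the marker. The marker (251,307.5) and the bottle, jar and cup are where they were. Green is back up, and the robot is clear.

```bash
python3 -c "
from station import *
print(hand_in())"
```

```text
the job is handed in; nothing more can be done
None
```

The speed lever now points at the red marker, and the green start button was then pressed fully and released. I handed the job in at about 12.5 s; hand-in gave no verdict.

- **Lever:** I gripped the knob lightly and swung it round at about 0.4 rad/s. The wrist picture then showed it about 0.012 rad short of the marker, against a limit of 0.07. I nudged it 1 mm closer, and the picture after release showed it lined up.
- **Green button:** With the fingers shut I pressed down. Contact came at about z = 107 mm and it bottomed at z = 101 mm. That is the full 6 mm, and the force rose to 7 N there.
- **Final pictures:** The lever points at the marker and green is back up. The red marker and red stop button had not moved measurably in the top view. The bottle, jar and cup look undisturbed, and the arm stands clear of everything.
- **Checks that disagreed:**
  - **Red marker:** in the scene view its red patch shifted about 1 pixel, because the knob now partly covers it.
  - **Lever start:** the lever started near 0.2 rad rather than at zero; I measured that before moving it.
  - **Spotting network:** its positions for the bottle, jar and cup moved up to about 4 pixels between pictures. By eye I put that down to network noise.

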